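# Tip the sorting tray of coaxial adapters into the caddy and put up its carry handle

## Task

Pick up the aluminium sorting tray by its grip and tip it over the black caddy, with its mouth held low over the opening, so that all five loose adapters slide off into the caddy. Set the empty tray back down flat on the bench, then swing the caddy's carry handle up and over until it rests fully against its stop, ready to be carried off. Leave the circuit boards and the other things on the bench where they are.

Things in the scene. Friction and masses are not known exactly. Their poses are not given: they have to be found in the camera images.
- tray: Aluminium sorting tray (flat scoop), 0.17 kg. Origin: centre of the pan's underside; x to its mouth, z up. Pan x -85 to +85 mm; smooth floor 3 mm thick (adapters slide from 15 to 23 degrees of tilt); walls 27 mm high at back and sides; 120 mm wide up to x = 35, tapering to 100 mm at the open, lipless mouth. Starts grip towards the robot, up to 0.5 rad askew, left or right of the caddy.
- tray_grip (a point): Place to hold the tray: on the black grip bar behind its back wall, 125 mm behind the tray's origin and 36 mm above its underside; tray's axes. The bar runs along the tray's x from -93 to -163 mm, is 16 mm wide (y) and 24 mm high (z 24 to 48 mm). Pinch it across its width, from above.
- tray_mouth (a point): Middle of the front edge of the tray's floor (upper side), 85 mm ahead of the tray's origin, 3 mm above its underside; 210 mm ahead of tray_grip. Same axes as the tray.
- caddy: Black open plastic tote, loose, 0.9 kg, 190 mm (x) by 150 mm (y) outside (200 by 160 over the rim lip), 75 mm high, walls and floor 4 mm. Origin: centre of its underside, z up. Its carry handle is folded down on its -x end, which faces the robot, up to 0.35 rad askew.
- bail (a joint): Angle of the caddy's carry handle (rad): 0 folded down, level, beyond the caddy's -x end; 1.57 upright; 1.75 fully over, on its stop. A U, 175 mm wide, 140 mm long, hinged freely at the middle of the long sides on the caddy's y axis, 55 mm above its underside. Let go short of upright it falls back to 0; past upright it falls onto the stop and stays. 0.12 kg.
- bail_grip (a point): Middle of the carry handle's crossbar, a black round sleeve 16 mm thick, 110 mm long, along the caddy's y, 140 mm from the hinge axis: folded down it is at x = -140, z = 55 mm in the caddy's frame, with a 37 mm gap to the end wall. It can turn between fingers that hold it lightly.
- adapter1: Straight coaxial adapter, 41 mm long, hexagon nut 20 mm across flats at one end, 16 mm round at the other; about 35 g. Origin: on its side surface at mid-length.
- adapter2: A second adapter like adapter1.
- tee: Coaxial tee, 18 mm block with three 15 mm round arms, 42 mm by 30 mm by 18 mm, about 40 g. Origin: centre of the block's flat underside.
- elbow: Coaxial right-angle adapter, 18 mm block with one hexagonal and one round arm, 31 mm by 30 mm by 18 mm, about 30 g. Origin: centre of the block's flat underside.
- jack: Panel jack, 25 mm square flange 4 mm thick with a 16 mm round barrel, 24 mm high, about 25 g. Origin: centre of the flange's outer face.
- board_a: Green circuit board on four short legs, 70 (94 over its connectors) by 55 by 16 mm, on the bench in the gap between tray and caddy. A bystander.
- board_b: A like board, beyond the tray and the caddy. A bystander.
- torque_wrench: Small torque wrench lying on the bench, 155 by 21 by 12 mm. A bystander.
- marker: Marker pen lying on the bench, 130 mm long, 14 mm thick. A bystander.
- load: Small brass end cap standing on its hexagon, 26 mm high, 16 mm across. A bystander.

How it is judged:
By the outcome, as a careful person would: the job done as asked, in the order asked, and still so for the second after the job is handed in, with the robot touching nothing.
It also fails if it takes over 72 s, if anything falls off the work surface, if the arm or the gripper's body presses on something with over 40 N, if the wrist force passes 120 N, or if a joint passes its speed limit or range.

## Robot

A 6-joint arm with a two-finger parallel gripper is mounted at the origin on the work surface. World frame = base frame: x ahead of the robot, y to its left, z up, the work surface at z = 0. Lengths are in m, angles in degrees, forces in N, time in s.
With the tool pointing down it reaches from about 0.4 to 0.825 m from the base axis. Payload 7 kg.
Tool frame: the origin (TCP) lies midway between the tips of the shut fingers; the grasp point (between the pads) lies 19 mm behind it; z points along the fingers, y is the line along which they close (so a half turn about z gives the same grasp; the last joint's range is limited). The gripper opens to 88 mm and grips with 3 to 60 N. Pads are 19 mm wide; open, the fingers measure 130 mm over their backs; the gripper's body (78 mm by 193 mm) begins 47 mm behind the grasp point.
Start: joints at [-58.149, 20.546, 0.682, 0, -70.136, -16.507], TCP at [0.179, -0.651, 0.227] pointing down, gripper open.
Joint ranges: [-176.03, 176.03], [-82.01, 121.73], [-58.28, 71.71], [-173.87, 95.51], [-174.79, -0.11], [-173.66, 173.66]. Speed limits (degrees/s): [136.94, 136.94, 172.46, 180, 180, 180].

## Interface

Orientations are given as [roll, pitch, yaw] about the fixed x, y, z axes, in that order (R = Rz(yaw) Ry(pitch) Rx(roll)).
In Python, from plant import r gives the robot as it stands. The module is installed in compiled form; this text tells all that it offers.
- The arm moves only by the tool play_rows, never from a script. Its argument "rows" is a list of rows, each an object with "slide": the shift along the tool's x, y, z as a fraction of full scale, a list of three; "delta_rot": the turn, a rotation vector about the tool's x, y, z as a fraction of full scale, a list of three; "fingers": the opening, from -1 (shut) to 1 (fully open). In form: [{"slide": [x, y, z], "delta_rot": [rx, ry, rz], "fingers": fingers}, ...]. A call has 1 to 8 rows; each row shifts and turns the commanded pose from where the row before left it, along the tool's axes as they then stand; what a row does not reach is not made up. Full scale, the value 1, is 0.15 m for a shift and 0.08 rad for a turn. A row lasts 1/8 s, in which the tool goes at most 62.5 mm and 10.7 degrees, less where a joint would pass 70% of its speed; a pose out of reach is approached as far as the arm can. A call with a number of a shift or a turn outside -1 to 1 is refused whole. A call with a gripper value outside its range is refused whole. The fingers move at their own pace and stop on an object; "squeeze" is the grip in N (left out, the last holds). Time passes only in rows, so rows that do not move let the fingers close. It gives the time, the measured TCP pose, the force, the opening and the grip force at its end, in the units of the state.
- r.get_state(): the state, without advancing time (a new reading comes with each control period).
- r.capture(name): name is "side" or "top" or "wrist"; returns a dict with "image" (420x560x3 uint8, blue, green, red), "fx", "fy", "cx", "cy" (pixels), "distortion" ([k1, k2, p1, p2, k3] as OpenCV has them; the pictures are not rectified), "R" (3x3) and "t" (3): a world point X has camera coordinates R X + t; the wrist camera has in their place "T_tool_cam" (4x4, takes a point from camera to tool coordinates, whose origin is the TCP and whose axes are the flange's). Camera axes: x right, y down, z forward; pixel columns grow to the right and rows downward; lengths in m; the calibration is good to about 2 mm. A picture is of the moment at which its call begins: read the wrist's pose just before it. There is no depth.
- r.close_job(): hands the job in; it is judged then, once.
The state is a dict: "time_s": time; "joints": joint angles; "qd": joint speeds; "joint_torque": joint torques, N m; "tcp_pos": TCP position; "eef_rot": TCP orientation; "contact_force": force on the tool from outside, world axes, zero at the start; "moment": the same for the moment, N m; "gripper_width": finger opening in m; "gripper_force": force on a finger pad.
Only numpy, scipy, OpenCV 4.12 (cv2) and the standard library are available. Lean on these libraries where they do the work, as an engineer would, in place of code of your own. Each camera call takes 0.05 s, during which the arm holds its last target. There are 200 camera calls.

## Working session

There is one attempt and no reset: what is moved stays moved. The work goes in short steps, Python scripts to look and compute and a tool call to move; the robot and the scene stay as the last step left them, time stands still between calls to the robot, and variables do not carry over. Pictures are saved under pics/ and viewed, at most 10 in all, crops included, and the job is handed in when it is done.

Besides the shell and the picture viewer there is one more tool, called after "Call:" as name(argument=value, ...) on one line, values as JSON. play_rows: Moves the arm, as the interface text tells. Shift numbers are shares of 0.15 m and turn numbers shares of 0.08 rad, none past 1 either way. Its arguments: {"type":"object","properties":{"rows":{"type":"array"},"squeeze":{"type":"number"}},"required":["rows"]}

```bash
mkdir -p pics
cat > h.py <<'E'
import numpy as np, cv2
from scipy.spatial.transform import Rotation as Ro
from plant import r
def cam(name):
    s=r.get_state(); c=r.capture(name)
    K=np.array([[c['fx'],0,c['cx']],[0,c['fy'],c['cy']],[0,0,1.]]); c['K']=K; c['D']=np.array(c['distortion'],float)
    if 'R' not in c or name=='wrist':
        T=np.eye(4); T[:3,:3]=Ro.from_euler('xyz',s['eef_rot'],degrees=True).as_matrix(); T[:3,3]=s['tcp_pos']
        W=np.linalg.inv(T@np.array(c['T_tool_cam'])); c['R']=W[:3,:3]; c['t']=W[:3,3]
    c['R']=np.array(c['R']); c['t']=np.array(c['t'])
    return c
def ray(c,uv,z):
    n=cv2.undistortPoints(np.array(uv,float).reshape(-1,1,2),c['K'],c['D']).reshape(-1,2)
    d=np.c_[n,np.ones(len(n))]@c['R']; o=-c['R'].T@c['t']
    return o+d*((z-o[2])/d[:,2])[:,None]
def proj(c,X):
    return cv2.projectPoints(np.array(X,float).reshape(-1,1,3),cv2.Rodrigues(c['R'])[0],c['t'],c['K'],c['D'])[0].reshape(-1,2)
E
python3 - <<'E'
from h import *
print(r.get_state())
a=cam('top');b=cam('side')
for c in(a,b): print(-c['R'].T@c['t'],c['R'][2])
cv2.imwrite('pics/top0.png',cv2.resize(a['image'],(784,588)));cv2.imwrite('pics/side0.png',cv2.resize(b['image'],(784,588)))
E
```

```text
{'time_s': 0.0, 'joints': array([-5.81500230e+01,  2.05930613e+01,  6.34284059e-01, -2.06056703e-02,
       -7.01370500e+01, -1.65067676e+01]), 'qd': array([ 0.04441461,  0.04243912, -0.05780998,  0.06193823, -0.01837841,
       -0.06775471]), 'joint_torque': array([-2.29553414e-03, -5.82726073e+01,  2.93044996e+01,  6.99730843e+00,
        6.79521851e-03, -1.35986215e-04]), 'tcp_pos': array([ 0.17844871, -0.65047241,  0.2256067 ]), 'eef_rot': array([ 1.79902618e+02, -8.65774737e-03, -1.64663801e+02]), 'contact_force': array([-0.05758431, -0.04180349, -0.33673925]), 'moment': array([-0.02993426, -0.00405617,  0.00467786]), 'gripper_force': 0.0, 'gripper_width': 0.08762978484957566}
[0.37348181 0.00430072 1.05472301] [ 0.23686722  0.00493638 -0.97152949]
[0.12592146 0.59030502 0.90584527] [ 0.41265932 -0.51504222 -0.75129475]
```

View pics/top0.png

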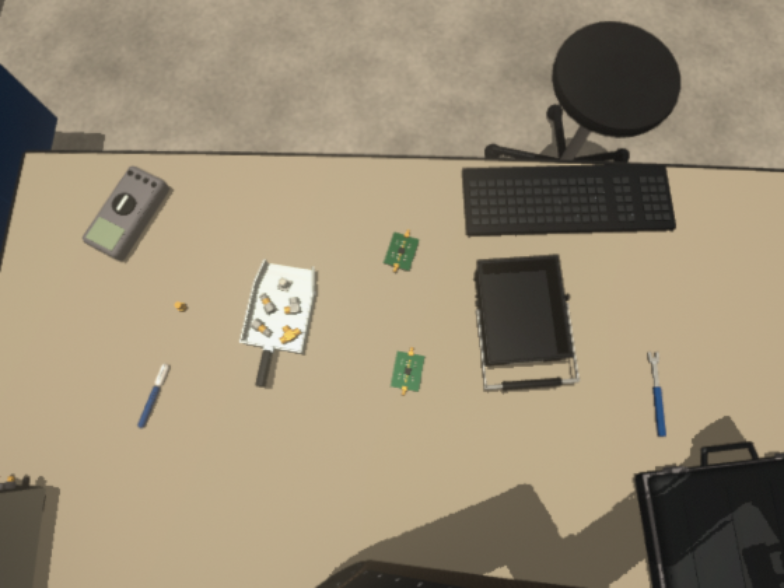

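View pics/side0.png

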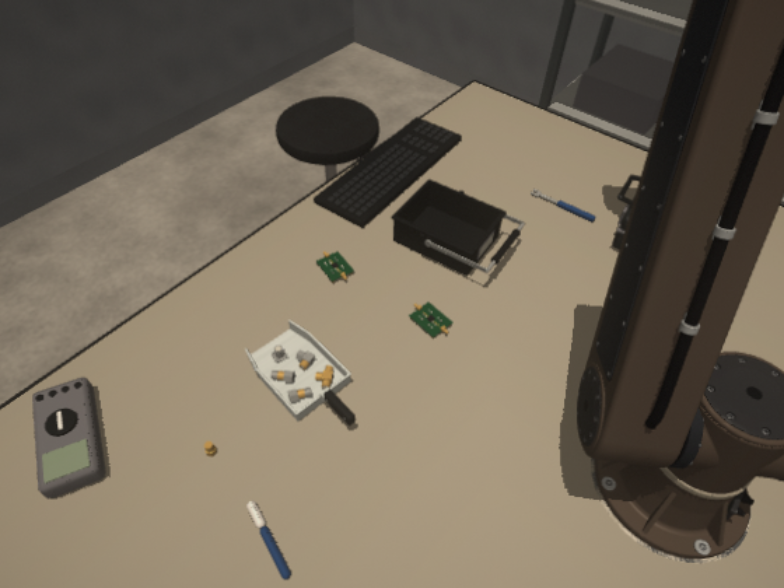

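The top view shows the tray at left (pan about 280,310, grip 265,367 in the 784 px picture), the caddy at right (rim about 522,310, crossbar 530,384) and board_a at 407,370, between them and nearer. The side view agrees.

Run:
```python
from h import *
for n,rois in (('top',{'grip':(170,248,205,280,.036),'bar':(340,265,420,285,.055),'cad':(330,175,415,268,.075)}),('side',{'grip':(230,275,256,305,.036),'bar':(350,160,375,195,.055)})):
    a=cam(n);im=a['image'];s=1
    g=im.max(2)
    for k,(x0,y0,x1,y1,z) in rois.items():
        m=np.zeros_like(g);m[y0:y1,x0:x1]=(g[y0:y1,x0:x1]<60)*255
        cs=max(cv2.findContours(m,0,2)[0],key=cv2.contourArea)
        R=cv2.minAreaRect(cs);b=cv2.boxPoints(R)
        print(n,k,cv2.contourArea(cs),R,'\n',ray(a,np.r_[[R[0]],b],z).round(4).tolist())
    if n=='top':
        m=np.zeros_like(g);m[180:255,165:230]=(im.min(2)[180:255,165:230]>165)*255
        m=cv2.morphologyEx(m,3,np.ones((9,9)))
        cs=max(cv2.findContours(m,0,2)[0],key=cv2.contourArea);R=cv2.minAreaRect(cs)
        print('tray',R,cv2.approxPolyDP(cs,3,True).reshape(-1,2).tolist(),ray(a,cv2.approxPolyDP(cs,3,True),.003).round(4).tolist())
        crop=np.hstack([cv2.resize(im[175:285,160:240],None,fx=5,fy=5,interpolation=2),cv2.resize(im[175:285,335:415],None,fx=5,fy=5,interpolation=2)])
        cv2.imwrite('pics/crop1.png',crop)
        A=[(268+0,0)]
        for w,uv in dict(boardA=(407,370),boardB=(402,251),cap=(180,306)).items(): print(w,ray(a,np.array(uv)/1.4,.01).round(3))
```

```text
Traceback (most recent call last):
ValueError: max() iterable argument is empty
```

```bash
cat > m.py <<'E'
from h import *
for n,rois in (('top',{'grip':(175,250,205,280,.042),'bar':(340,265,420,285,.055),'cad':(330,175,415,268,.075)}),('side',{'grip':(230,275,256,305,.042),'bar':(350,160,375,195,.055)})):
    a=cam(n);im=a['image'];print(im.shape)
    g=im.max(2)
    for k,(x0,y0,x1,y1,z) in rois.items():
        q=g[y0:y1,x0:x1];m=np.zeros_like(g);m[y0:y1,x0:x1]=(q<85)*255
        C=cv2.findContours(m,0,2)[0]
        print(n,k,np.percentile(q,[1,10,50,90]))
        if not C: continue
        cs=max(C,key=cv2.contourArea)
        R=cv2.minAreaRect(cs);b=cv2.boxPoints(R)
        print(cv2.contourArea(cs),R,'\n',ray(a,np.r_[[R[0]],b],z).round(4).tolist())
    if n=='top':
        m=np.zeros_like(g);m[180:255,165:230]=(im.min(2)[180:255,165:230]>165)*255
        m=cv2.morphologyEx(m,3,np.ones((9,9)))
        cs=max(cv2.findContours(m,0,2)[0],key=cv2.contourArea);ap=cv2.approxPolyDP(cs,3,True)
        print('tray',ap.reshape(-1,2).tolist(),ray(a,ap,.003).round(4).tolist())
        crop=np.hstack([cv2.resize(im[175:285,160:240],None,fx=5,fy=5,interpolation=2),cv2.resize(im[175:285,335:415],None,fx=5,fy=5,interpolation=2)])
        cv2.imwrite('pics/crop1.png',crop)
        for w,uv in dict(boardA=(407,370),boardB=(402,251),cap=(180,306)).items(): print(w,ray(a,np.array(uv)/1.4,.01).round(3))
E
python3 m.py
```

```text
(420, 560, 3)
top grip [ 72.  85. 190. 192.]
41.5 ((189.99749755859375, 263.3119812011719), (3.059314012527466, 24.515300750732422), 11.768289566040039) 
 [[0.4846, 0.2553, 0.042], [0.4537, 0.2633, 0.042], [0.5172, 0.2552, 0.042], [0.5158, 0.2471, 0.042], [0.4524, 0.2553, 0.042]]
top bar [ 47.  57. 189. 190.]
200.5 ((379.83795166015625, 274.0552062988281), (5.8962297439575195, 42.18710708618164), 85.2363510131836) 
 [[0.4683, -0.2399, 0.055], [0.4701, -0.1848, 0.055], [0.4816, -0.2945, 0.055], [0.4665, -0.2952, 0.055], [0.4551, -0.1858, 0.055]]
top cad [ 34.  42.  61. 189.]
4532.5 ((373.2415771484375, 221.28652954101562), (76.27391815185547, 65.37086486816406), 84.5596694946289) 
 [[0.6031, -0.2218, 0.075], [0.6959, -0.1278, 0.075], [0.7184, -0.3033, 0.075], [0.5138, -0.3126, 0.075], [0.494, -0.1451, 0.075]]
tray [[188, 185], [171, 244], [214, 251], [223, 191]] [[0.7127, 0.2895, 0.003], [0.5406, 0.3222, 0.003], [0.5246, 0.2014, 0.003], [0.6972, 0.1877, 0.003]]
boardA [[ 0.493 -0.01   0.01 ]]
boardB [[0.735 0.006 0.01 ]]
cap [[0.608 0.447 0.01 ]]
(420, 560, 3)
side grip [ 41.  47. 146. 168.]
217.5 ((241.89466857910156, 291.224609375), (29.92528533935547, 9.017889976501465), 49.08561706542969) 
 [[0.481, 0.2652, 0.042], [0.5204, 0.2692, 0.042], [0.5191, 0.2469, 0.042], [0.4428, 0.2613, 0.042], [0.4449, 0.2826, 0.042]]
side bar [ 32.  40. 132. 166.]
115.5 ((361.13482666015625, 175.89590454101562), (5.865965843200684, 28.4210147857666), 38.290164947509766) 
 [[0.4656, -0.2368, 0.055], [0.4698, -0.183, 0.055], [0.4802, -0.2976, 0.055], [0.4612, -0.2929, 0.055], [0.4519, -0.1794, 0.055]]
```

View pics/crop1.png

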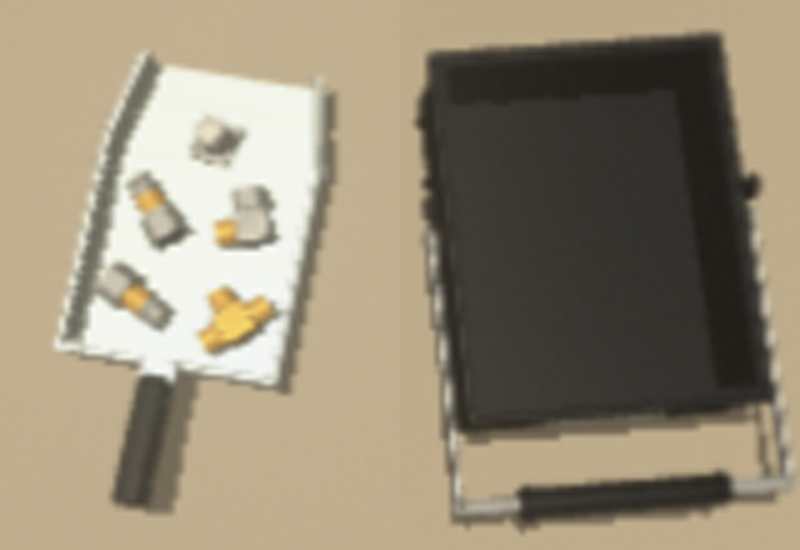

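The crop shows: tray mouth corners at (165,68)/(318,92), back corners (58,348)/(283,386), and grip centreline (157,375)-(128,505). The caddy rim corners are (430,52),(720,36),(772,402),(460,430), with the crossbar from (522,500) to (730,485).

Run:
```python
from h import *
a=cam('top')
def P(l,x0,z): return ray(a,[(x0+u/5-.1,175+v/5-.1) for u,v in l],z)[:,:2]
tm=P([(165,68),(318,92)],160,.003);tb=P([(58,348),(283,386)],160,.03);tg=P([(157,375),(128,505)],160,.048)
print('mouth',tm,'back',tb,'grip',tg)
d=tm.mean(0)-tb.mean(0);print(np.hypot(*d),'yaw',np.degrees(np.arctan2(d[1],d[0])))
for p in(tm,tb):
  e=p[0]-p[1];print(np.hypot(*e),np.degrees(np.arctan2(-e[0],e[1])))
e=tg[0]-tg[1];print('gripyaw',np.hypot(*e),np.degrees(np.arctan2(e[1],e[0])),tg.mean(0))
c=P([(30,52),(320,36),(372,402),(60,430)],335,.075);print('caddy',c,c.mean(0))
d=(c[0]+c[1]-c[2]-c[3])/2;print(np.hypot(*d),np.degrees(np.arctan2(d[1],d[0])))
e=(c[0]-c[1]+c[3]-c[2])/2;print(np.hypot(*e),np.degrees(np.arctan2(-e[0],e[1])))
b=P([(122,500),(330,485)],335,.055);e=b[0]-b[1];print('bar',b.mean(0),np.hypot(*e),np.degrees(np.arctan2(-e[0],e[1])))
```

```text
mouth [[0.7025125  0.27449684]
 [0.69041721 0.18578878]] back [[0.53496735 0.31252587]
 [0.51790538 0.18946177]] grip [[0.51928603 0.25320124]
 [0.45090146 0.2628711 ]]
0.17130222652005528 yaw -6.9914160900305475
0.08952885383394285 -7.764367469202913
0.12424122645695339 -7.893335291248472
gripyaw 0.06906486166361299 -8.048492089679879 [0.48509374 0.25803617]
caddy [[ 0.6992843  -0.13800129]
 [ 0.71278489 -0.29419357]
 [ 0.51596601 -0.3124862 ]
 [ 0.49784363 -0.15170419]] [ 0.6064697  -0.22409631]
0.19977136225031197 4.593185187717589
0.15927391061704158 5.697267890507331
bar [ 0.47003794 -0.24078092] 0.10885167370064357 5.3366058303495185
```

```bash
cat >> h.py <<'E'
def rot(roll,pitch,yaw): return Ro.from_euler('xyz',[roll,pitch,yaw],degrees=True)
def plan(poses,f,start=None,d=2):
    """poses: list of (pos,Rotation); prints rows of 8, start at measured pose"""
    if start is None:
        s=r.get_state(); start=(np.array(s['tcp_pos']),Ro.from_euler('xyz',s['eef_rot'],degrees=True))
    p,R=start; out=[]
    for tp,tR in poses:
        sl=np.round(R.inv().apply(np.array(tp)-p)/.15,d); dr=np.round((R.inv()*tR).as_rotvec()/.08,d)
        p=p+R.apply(sl*.15); R=R*Ro.from_rotvec(dr*.08)
        assert abs(sl).max()<=.41 and abs(dr).max()<=1,(sl,dr)
        out.append('{"slide":%s,"delta_rot":%s,"fingers":%s}'%((sl+0).tolist(),(dr+0).tolist(),f))
    for i in range(0,len(out),8): print('['+','.join(out[i:i+8])+']')
    return p,R
def line(p1,R1,n,start=None):
    if start is None:
        s=r.get_state(); start=(np.array(s['tcp_pos']),Ro.from_euler('xyz',s['eef_rot'],degrees=True))
    p0,R0=start; rv=(R0.inv()*R1).as_rotvec()
    return [(p0+(np.array(p1)-p0)*k/n,R0*Ro.from_rotvec(rv*k/n)) for k in range(1,n+1)]
E
python3 - <<'E'
from h import *
P=[]
for k in range(1,37):
    s=k/36; az=np.radians(-74.65+s*(28-(-74.65))); rr=.675+(.549-.675)*s
    P.append(((rr*np.cos(az),rr*np.sin(az),.2256-.06*s*s),rot(180,0,-164.66+156.86*s)))
plan(P,1)
E
```

```text
[{"slide":[-0.22, 0.03, 0.0],"delta_rot":[0.01, 0.0, -0.95],"fingers":1},{"slide":[-0.23, 0.02, 0.01],"delta_rot":[0.0, 0.0, -0.95],"fingers":1},{"slide":[-0.22, 0.02, 0.0],"delta_rot":[0.0, 0.0, -0.95],"fingers":1},{"slide":[-0.22, 0.01, 0.0],"delta_rot":[0.0, 0.0, -0.95],"fingers":1},{"slide":[-0.22, 0.01, 0.0],"delta_rot":[0.0, 0.0, -0.95],"fingers":1},{"slide":[-0.22, 0.0, 0.01],"delta_rot":[0.0, 0.0, -0.95],"fingers":1},{"slide":[-0.21, -0.01, 0.0],"delta_rot":[0.0, 0.0, -0.95],"fingers":1},{"slide":[-0.22, -0.01, 0.0],"delta_rot":[0.0, 0.0, -0.96],"fingers":1}]
[{"slide":[-0.21, -0.02, 0.01],"delta_rot":[0.0, 0.0, -0.95],"fingers":1},{"slide":[-0.22, -0.02, 0.01],"delta_rot":[0.0, 0.0, -0.95],"fingers":1},{"slide":[-0.21, -0.03, 0.0],"delta_rot":[0.0, 0.0, -0.95],"fingers":1},{"slide":[-0.21, -0.03, 0.01],"delta_rot":[0.0, 0.0, -0.95],"fingers":1},{"slide":[-0.21, -0.04, 0.01],"delta_rot":[0.0, 0.0, -0.95],"fingers":1},{"slide":[-0.2, -0.04, 0.0],"delta_rot":[0.0, 0.0, -0.95],"fingers":1},{"slide":[-0.2, -0.05, 0.01],"delta_rot":[0.0, 0.0, -0.95],"fingers":1},{"slide":[-0.21, -
[... 817 characters left out ...]
delta_rot":[0.0, 0.0, -0.95],"fingers":1},{"slide":[-0.16, -0.11, 0.02],"delta_rot":[0.0, 0.0, -0.95],"fingers":1},{"slide":[-0.16, -0.1, 0.01],"delta_rot":[0.0, 0.0, -0.95],"fingers":1},{"slide":[-0.16, -0.11, 0.02],"delta_rot":[0.0, 0.0, -0.95],"fingers":1},{"slide":[-0.15, -0.12, 0.02],"delta_rot":[0.0, 0.0, -0.95],"fingers":1},{"slide":[-0.15, -0.11, 0.02],"delta_rot":[0.0, 0.0, -0.95],"fingers":1}]
[{"slide":[-0.15, -0.12, 0.02],"delta_rot":[0.0, 0.0, -0.95],"fingers":1},{"slide":[-0.14, -0.13, 0.02],"delta_rot":[0.0, 0.0, -0.95],"fingers":1},{"slide":[-0.13, -0.12, 0.02],"delta_rot":[0.0, 0.0, -0.95],"fingers":1},{"slide":[-0.14, -0.13, 0.02],"delta_rot":[0.0, 0.0, -0.95],"fingers":1}]
```

Call:
play_rows(rows=[{"slide":[-0.22,0.03,0],"delta_rot":[0.01,0,-0.95],"fingers":1},{"slide":[-0.23,0.02,0.01],"delta_rot":[0,0,-0.95],"fingers":1},{"slide":[-0.22,0.02,0],"delta_rot":[0,0,-0.95],"fingers":1},{"slide":[-0.22,0.01,0],"delta_rot":[0,0,-0.95],"fingers":1},{"slide":[-0.22,0.01,0],"delta_rot":[0,0,-0.95],"fingers":1},{"slide":[-0.22,0,0.01],"delta_rot":[0,0,-0.95],"fingers":1},{"slide":[-0.21,-0.01,0],"delta_rot":[0,0,-0.95],"fingers":1},{"slide":[-0.22,-0.01,0],"delta_rot":[0,0,-0.96],"fingers":1}])

```text
time_s: 1.3
tcp_pos: [0.4006, -0.5081, 0.2234]
eef_rot: [-180.0, -0.0, -129.6]
contact_force: [-0.4, -0.3, 0.4]
gripper_width: 0.0876
gripper_force: 0.0
```

Call:
play_rows(rows=[{"slide":[-0.21,-0.02,0.01],"delta_rot":[0,0,-0.95],"fingers":1},{"slide":[-0.22,-0.02,0.01],"delta_rot":[0,0,-0.95],"fingers":1},{"slide":[-0.21,-0.03,0],"delta_rot":[0,0,-0.95],"fingers":1},{"slide":[-0.21,-0.03,0.01],"delta_rot":[0,0,-0.95],"fingers":1},{"slide":[-0.21,-0.04,0.01],"delta_rot":[0,0,-0.95],"fingers":1},{"slide":[-0.2,-0.04,0],"delta_rot":[0,0,-0.95],"fingers":1},{"slide":[-0.2,-0.05,0.01],"delta_rot":[0,0,-0.95],"fingers":1},{"slide":[-0.21,-0.05,0.01],"delta_rot":[0,0,-0.95],"fingers":1}])

```text
time_s: 2.3
tcp_pos: [0.542, -0.2989, 0.2143]
eef_rot: [-180.0, -0.0, -94.8]
contact_force: [0.1, -0.1, 0.6]
gripper_width: 0.0877
gripper_force: 0.0
```

Call:
play_rows(rows=[{"slide":[-0.19,-0.06,0.01],"delta_rot":[0,0,-0.95],"fingers":1},{"slide":[-0.2,-0.06,0.01],"delta_rot":[0,0,-0.95],"fingers":1},{"slide":[-0.19,-0.06,0.02],"delta_rot":[0,0,-0.95],"fingers":1},{"slide":[-0.19,-0.08,0.01],"delta_rot":[0,0,-0.95],"fingers":1},{"slide":[-0.19,-0.07,0.01],"delta_rot":[0,0,-0.95],"fingers":1},{"slide":[-0.18,-0.08,0.01],"delta_rot":[0,0,-0.95],"fingers":1},{"slide":[-0.18,-0.09,0.02],"delta_rot":[0,0,-0.95],"fingers":1},{"slide":[-0.18,-0.08,0.01],"delta_rot":[0,0,-0.95],"fingers":1}])

```text
time_s: 3.3
tcp_pos: [0.587, -0.0633, 0.199]
eef_rot: [180.0, -0.0, -60.0]
contact_force: [0.6, -0.1, 0.3]
gripper_width: 0.0876
gripper_force: 0.0
```

Call:
play_rows(rows=[{"slide":[-0.17,-0.1,0.02],"delta_rot":[0,0,-0.96],"fingers":1},{"slide":[-0.17,-0.09,0.01],"delta_rot":[0,0,-0.95],"fingers":1},{"slide":[-0.17,-0.1,0.02],"delta_rot":[0,0,-0.95],"fingers":1},{"slide":[-0.16,-0.11,0.02],"delta_rot":[0,0,-0.95],"fingers":1},{"slide":[-0.16,-0.1,0.01],"delta_rot":[0,0,-0.95],"fingers":1},{"slide":[-0.16,-0.11,0.02],"delta_rot":[0,0,-0.95],"fingers":1},{"slide":[-0.15,-0.12,0.02],"delta_rot":[0,0,-0.95],"fingers":1},{"slide":[-0.15,-0.11,0.02],"delta_rot":[0,0,-0.95],"fingers":1}])

```text
time_s: 4.3
tcp_pos: [0.5391, 0.161, 0.178]
eef_rot: [180.0, -0.0, -25.1]
contact_force: [0.5, -0.9, -0.7]
gripper_width: 0.0877
gripper_force: 0.0
```

Call:
play_rows(rows=[{"slide":[-0.15,-0.12,0.02],"delta_rot":[0,0,-0.95],"fingers":1},{"slide":[-0.14,-0.13,0.02],"delta_rot":[0,0,-0.95],"fingers":1},{"slide":[-0.13,-0.12,0.02],"delta_rot":[0,0,-0.95],"fingers":1},{"slide":[-0.14,-0.13,0.02],"delta_rot":[0,0,-0.95],"fingers":1},{"slide":[0,0,0],"delta_rot":[0,0,0],"fingers":1}])

```text
time_s: 4.92
tcp_pos: [0.4832, 0.2591, 0.1659]
eef_rot: [180.0, -0.0, -7.7]
contact_force: [0.3, -0.3, 0.7]
gripper_width: 0.0876
gripper_force: 0.0
```

Run:
```python
from h import *
print(r.get_state()['joints'].round(1))
c=cam('wrist');im=c['image'].copy()
e=np.array([np.cos(np.radians(-7.9)),np.sin(np.radians(-7.9)),0]);g=np.array([.485,.258,.048])
for X in (g-e*.038,g,g+e*.032,g+e*.21+[0,0,-.045]):
    u=proj(c,X)[0];print(u);cv2.circle(im,tuple(int(v) for v in u),2,(0,0,255),-1)
cv2.imwrite('pics/w1.png',im)
```

```text
[ 48.7  11.5 -20.3   0.  -58.2  33.6]
[275.89107678 236.10125387]
[276.09993374 200.02213569]
[276.28775041 167.50061351]
[277.18861215 -27.80517628]
```

View pics/w1.png

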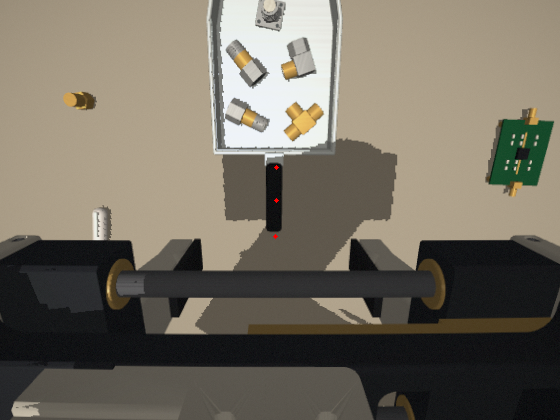

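Wrist view: the grip lies at (274,163)-(274,231), parallel to the image columns. It is centred between the fingers and about 7 mm ahead of the tool. I'm descending and gripping.

Call:
play_rows(rows=[{"slide":[0.05,0,0.2],"delta_rot":[0,0,0],"fingers":1},{"slide":[0,0,0.2],"delta_rot":[0,0,0],"fingers":1},{"slide":[0,0,0.2],"delta_rot":[0,0,0],"fingers":1},{"slide":[0,0,0.2],"delta_rot":[0,0,0],"fingers":1},{"slide":[0,0,0.19],"delta_rot":[0,0,0],"fingers":1},{"slide":[0,0,0],"delta_rot":[0,0,0],"fingers":-0.2},{"slide":[0,0,0],"delta_rot":[0,0,0],"fingers":-1},{"slide":[0,0,0],"delta_rot":[0,0,0],"fingers":-1}], squeeze=40)

```text
time_s: 5.98
tcp_pos: [0.4923, 0.2573, 0.0188]
eef_rot: [-179.9, -0.1, -7.8]
contact_force: [-0.1, -0.6, 0.6]
gripper_width: 0.0629
gripper_force: 0.0
```

Call:
play_rows(rows=[{"slide":[0,0,0],"delta_rot":[0,0,0],"fingers":-1},{"slide":[0,0,0],"delta_rot":[0,0,0],"fingers":-1},{"slide":[0,0,0],"delta_rot":[0,0,0],"fingers":-1}])

```text
time_s: 6.35
tcp_pos: [0.4916, 0.2569, 0.0177]
eef_rot: [180.0, -0.0, -7.8]
contact_force: [-0.0, -0.3, 0.5]
gripper_width: 0.0331
gripper_force: 0.0
```

Call:
play_rows(rows=[{"slide":[0,0,0],"delta_rot":[0,0,0],"fingers":-1},{"slide":[0,0,0],"delta_rot":[0,0,0],"fingers":-1},{"slide":[0,0,0],"delta_rot":[0,0,0],"fingers":-1},{"slide":[0,0,0],"delta_rot":[0,0,0],"fingers":-1},{"slide":[0,0,0],"delta_rot":[0,0,0],"fingers":-1}])

```text
time_s: 6.98
tcp_pos: [0.4916, 0.2569, 0.0175]
eef_rot: [180.0, -0.0, -7.8]
contact_force: [0.6, 0.7, -0.5]
gripper_width: 0.0161
gripper_force: 39.9
```

```bash
cat >> h.py <<'E'
def trayR(yaw,th): return rot(0,0,yaw)*Ro.from_euler('y',th,degrees=True)
def mouthpose(m,yaw,th):
    Rt=trayR(yaw,th); return np.array(m)-Rt.apply([.207,0,.0145]), Rt*rot(180,0,0)
mj=lambda s:10*s**3-15*s**4+6*s**5
E
python3 - <<'E'
from h import *
s=r.get_state();p0=np.array(s['tcp_pos'])
P=[]
for k in range(1,9):
    q=mj(k/8); P.append((p0+[0,0,.11*q],trayR(-7.8,-5*q)*rot(180,0,0)))
A=P[-1][0]; B,_=mouthpose([.556,-.2296,.125],5.3,-5); print(A,B)
for k in range(1,25):
    q=mj(k/24); p=A+(B-A)*q+np.array([.05*4*q*(1-q),0,0]); P.append((p,trayR(-7.8+13.1*q,-5)*rot(180,0,0)))
plan(P,-1)
E
```

```text
[0.49156757 0.25685093 0.12746564] [ 0.35192767 -0.24853122  0.09251394]
[{"slide":[0.0, 0.0, -0.01],"delta_rot":[0.01, 0.01, 0.0],"fingers":-1},{"slide":[0.0, 0.0, -0.07],"delta_rot":[0.0, 0.1, 0.0],"fingers":-1},{"slide":[0.0, 0.0, -0.12],"delta_rot":[0.0, 0.18, 0.0],"fingers":-1},{"slide":[0.01, 0.0, -0.17],"delta_rot":[0.0, 0.25, 0.0],"fingers":-1},{"slide":[0.0, 0.0, -0.16],"delta_rot":[0.0, 0.25, 0.0],"fingers":-1},{"slide":[0.01, 0.0, -0.13],"delta_rot":[0.0, 0.18, 0.0],"fingers":-1},{"slide":[0.01, 0.0, -0.06],"delta_rot":[0.0, 0.1, 0.0],"fingers":-1},{"slide":[0.0, 0.0, -0.01],"delta_rot":[0.0, 0.02, 0.0],"fingers":-1}]
[{"slide":[0.0, 0.0, 0.0],"delta_rot":[0.0, 0.0, 0.0],"fingers":-1},{"slide":[0.0, 0.02, 0.0],"delta_rot":[0.0, 0.0, -0.02],"fingers":-1},{"slide":[0.01, 0.03, 0.0],"delta_rot":[0.0, 0.0, -0.03],"fingers":-1},{"slide":[0.01, 0.07, 0.01],"delta_rot":[0.01, 0.0, -0.05],"fingers":-1},{"slide":[0.02, 0.09, 0.01],"delta_rot":[0.0, 0.0, -0.08],"fingers":-1},{"slide":[0.03, 0.13, 0.01],"delta_rot":[0.01, 0.0, -0.12],"fingers":-1},{"slide":[0.02, 0.17, 0.01],"delta_r
[... 580 characters left out ...]
],"delta_rot":[0.02, 0.0, -0.2],"fingers":-1},{"slide":[-0.11, 0.22, 0.01],"delta_rot":[0.02, 0.0, -0.19],"fingers":-1}]
[{"slide":[-0.11, 0.19, 0.0],"delta_rot":[0.01, 0.0, -0.16],"fingers":-1},{"slide":[-0.11, 0.16, 0.0],"delta_rot":[0.01, 0.0, -0.14],"fingers":-1},{"slide":[-0.09, 0.12, 0.01],"delta_rot":[0.01, 0.0, -0.11],"fingers":-1},{"slide":[-0.07, 0.09, 0.0],"delta_rot":[0.01, 0.0, -0.09],"fingers":-1},{"slide":[-0.04, 0.07, 0.0],"delta_rot":[0.0, 0.0, -0.05],"fingers":-1},{"slide":[-0.03, 0.03, 0.0],"delta_rot":[0.01, 0.0, -0.03],"fingers":-1},{"slide":[-0.01, 0.01, 0.0],"delta_rot":[0.0, 0.0, -0.02],"fingers":-1},{"slide":[0.0, 0.01, 0.0],"delta_rot":[0.0, 0.0, 0.0],"fingers":-1}]
```

Call:
play_rows(rows=[{"slide":[0,0,-0.01],"delta_rot":[0.01,0.01,0],"fingers":-1},{"slide":[0,0,-0.07],"delta_rot":[0,0.1,0],"fingers":-1},{"slide":[0,0,-0.12],"delta_rot":[0,0.18,0],"fingers":-1},{"slide":[0.01,0,-0.17],"delta_rot":[0,0.25,0],"fingers":-1},{"slide":[0,0,-0.16],"delta_rot":[0,0.25,0],"fingers":-1},{"slide":[0.01,0,-0.13],"delta_rot":[0,0.18,0],"fingers":-1},{"slide":[0.01,0,-0.06],"delta_rot":[0,0.1,0],"fingers":-1},{"slide":[0,0,-0.01],"delta_rot":[0,0.02,0],"fingers":-1}])

```text
time_s: 7.98
tcp_pos: [0.4921, 0.2568, 0.1277]
eef_rot: [-179.9, -5.0, -7.8]
contact_force: [0.1, -0.3, -3.8]
gripper_width: 0.0158
gripper_force: 40.0
```

Call:
play_rows(rows=[{"slide":[0,0,0],"delta_rot":[0,0,0],"fingers":-1},{"slide":[0,0.02,0],"delta_rot":[0,0,-0.02],"fingers":-1},{"slide":[0.01,0.03,0],"delta_rot":[0,0,-0.03],"fingers":-1},{"slide":[0.01,0.07,0.01],"delta_rot":[0.01,0,-0.05],"fingers":-1},{"slide":[0.02,0.09,0.01],"delta_rot":[0,0,-0.08],"fingers":-1},{"slide":[0.03,0.13,0.01],"delta_rot":[0.01,0,-0.12],"fingers":-1},{"slide":[0.02,0.17,0.01],"delta_rot":[0.02,0,-0.13],"fingers":-1},{"slide":[0.01,0.19,0.02],"delta_rot":[0.01,0,-0.17],"fingers":-1}])

```text
time_s: 8.98
tcp_pos: [0.4954, 0.149, 0.1194]
eef_rot: [180.0, -5.0, -5.0]
contact_force: [0.9, -0.1, -3.8]
gripper_width: 0.0156
gripper_force: 40.0
```

Call:
play_rows(rows=[{"slide":[0,0.22,0.01],"delta_rot":[0.02,0,-0.18],"fingers":-1},{"slide":[-0.01,0.24,0.02],"delta_rot":[0.01,0,-0.21],"fingers":-1},{"slide":[-0.04,0.26,0.01],"delta_rot":[0.02,0,-0.21],"fingers":-1},{"slide":[-0.05,0.26,0.01],"delta_rot":[0.02,0,-0.22],"fingers":-1},{"slide":[-0.08,0.27,0.02],"delta_rot":[0.02,0,-0.23],"fingers":-1},{"slide":[-0.09,0.25,0.01],"delta_rot":[0.02,0,-0.21],"fingers":-1},{"slide":[-0.11,0.24,0],"delta_rot":[0.02,0,-0.2],"fingers":-1},{"slide":[-0.11,0.22,0.01],"delta_rot":[0.02,0,-0.19],"fingers":-1}])

```text
time_s: 9.98
tcp_pos: [0.4133, -0.1446, 0.0998]
eef_rot: [-180.0, -5.0, 2.6]
contact_force: [0.1, -0.4, -2.6]
gripper_width: 0.0159
gripper_force: 40.0
```

Call:
play_rows(rows=[{"slide":[-0.11,0.19,0],"delta_rot":[0.01,0,-0.16],"fingers":-1},{"slide":[-0.11,0.16,0],"delta_rot":[0.01,0,-0.14],"fingers":-1},{"slide":[-0.09,0.12,0.01],"delta_rot":[0.01,0,-0.11],"fingers":-1},{"slide":[-0.07,0.09,0],"delta_rot":[0.01,0,-0.09],"fingers":-1},{"slide":[-0.04,0.07,0],"delta_rot":[0,0,-0.05],"fingers":-1},{"slide":[-0.03,0.03,0],"delta_rot":[0.01,0,-0.03],"fingers":-1},{"slide":[-0.01,0.01,0],"delta_rot":[0,0,-0.02],"fingers":-1},{"slide":[0,0.01,0],"delta_rot":[0,0,0],"fingers":-1}])

```text
time_s: 10.98
tcp_pos: [0.3525, -0.249, 0.0922]
eef_rot: [180.0, -5.0, 5.3]
contact_force: [0.4, 0.9, -5.4]
gripper_width: 0.0161
gripper_force: 40.0
```

Run:
```python
from h import *
print(r.get_state()['joints'].round(1))
a=cam('top')
m=np.array([.556,-.2296,.125]);Rt=trayR(5.3,-5)
for y in(-.05,.05): print(proj(a,m+Rt.apply([0,y,0])))
cv2.imwrite('pics/t2.png',cv2.resize(a['image'][160:340,280:460],None,fx=3.3,fy=3.3))
P=[];M=lambda q:np.array([.556,-.2296,.125])*(1-q)+np.array([.556,-.2296,.088])*q
for k in range(1,9): P.append(mouthpose(M(mj(k/8)),5.3,-5+17*mj(k/8)))
for k in range(1,17): P.append(mouthpose(M(1),5.3,12+1.25*k))
plan(P,-1)
```

```text
[-10.2   3.2 -41.4  -2.1 -40.5 107. ]
[[401.4955629  234.16679483]]
[[361.32614656 236.86690633]]
[{"slide":[-0.01, 0.0, -0.01],"delta_rot":[0.0, -0.07, 0.01],"fingers":-1},{"slide":[0.0, 0.0, -0.01],"delta_rot":[0.0, -0.32, 0.0],"fingers":-1},{"slide":[0.0, 0.0, -0.03],"delta_rot":[0.0, -0.64, 0.0],"fingers":-1},{"slide":[-0.01, 0.0, -0.03],"delta_rot":[0.0, -0.83, 0.0],"fingers":-1},{"slide":[0.0, 0.0, -0.04],"delta_rot":[0.0, -0.83, 0.0],"fingers":-1},{"slide":[0.0, 0.0, -0.03],"delta_rot":[0.0, -0.64, 0.0],"fingers":-1},{"slide":[0.01, 0.0, -0.01],"delta_rot":[0.0, -0.33, 0.0],"fingers":-1},{"slide":[0.0, 0.0, -0.01],"delta_rot":[0.0, -0.05, 0.0],"fingers":-1}]
[{"slide":[-0.01, 0.0, -0.03],"delta_rot":[0.0, -0.28, 0.0],"fingers":-1},{"slide":[0.0, 0.0, -0.03],"delta_rot":[0.0, -0.27, 0.0],"fingers":-1},{"slide":[0.0, 0.0, -0.03],"delta_rot":[0.0, -0.27, 0.0],"fingers":-1},{"slide":[0.0, 0.0, -0.03],"delta_rot":[0.0, -0.28, 0.0],"fingers":-1},{"slide":[0.0, 0.0, -0.03],"delta_rot":[0.0, -0.27, 0.0],"fingers":-1},{"slide":[0.0, 0.0, -0.03],"delta_rot":[0.0, -0.27, 0.0],"fingers":-1},{"slide":[-0.01, 0.0, -0.03],"delta_rot":[0.0, -0.27, 0.0],"fingers":-1},{"slide":[0.0, 0.0, -0.03],"delta_rot":[0.0, -0.28, 0.0],"fingers":-1}]
[{"slide":[0.0, 0.0, -0.03],"delta_rot":[0.0, -0.27, 0.0],"fingers":-1},{"slide":[0.0, 0.0, -0.03],"delta_rot":[0.0, -0.27, 0.0],"fingers":-1},{"slide":[0.0, 0.0, -0.03],"delta_rot":[0.0, -0.27, 0.0],"fingers":-1},{"slide":[-0.01, 0.0, -0.03],"delta_rot":[0.0, -0.28, 0.0],"fingers":-1},{"slide":[0.0, 0.0, -0.03],"delta_rot":[0.0, -0.27, 0.0],"fingers":-1},{"slide":[0.0, 0.0, -0.03],"delta_rot":[0.0, -0.27, 0.0],"fingers":-1},{"slide":[0.0, 0.0, -0.03],"delta_rot":[0.0, -0.28, 0.0],"fingers":-1},{"slide":[0.0, 0.0, -0.03],"delta_rot":[0.0, -0.27, 0.0],"fingers":-1}]
```

View pics/t2.png

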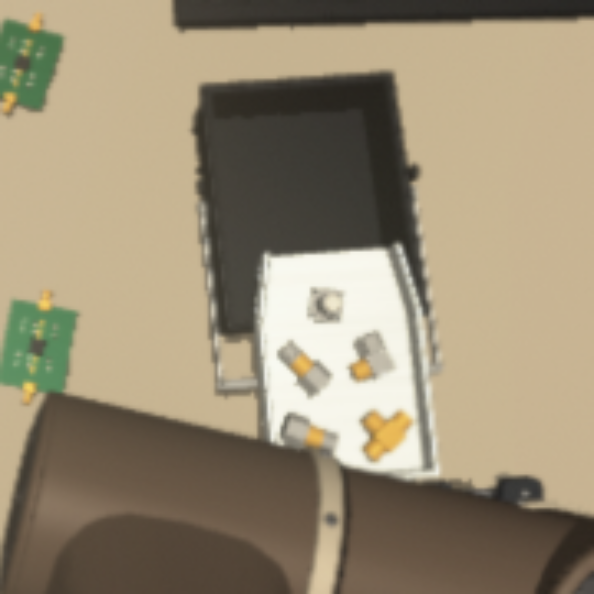

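The top view shows the mouth at (268–398, 250) in the crop, inside the caddy opening and about 45 mm past its near wall. All five adapters are on the tray, so I'm tipping.

Call:
play_rows(rows=[{"slide":[-0.01,0,-0.01],"delta_rot":[0,-0.07,0.01],"fingers":-1},{"slide":[0,0,-0.01],"delta_rot":[0,-0.32,0],"fingers":-1},{"slide":[0,0,-0.03],"delta_rot":[0,-0.64,0],"fingers":-1},{"slide":[-0.01,0,-0.03],"delta_rot":[0,-0.83,0],"fingers":-1},{"slide":[0,0,-0.04],"delta_rot":[0,-0.83,0],"fingers":-1},{"slide":[0,0,-0.03],"delta_rot":[0,-0.64,0],"fingers":-1},{"slide":[0.01,0,-0.01],"delta_rot":[0,-0.33,0],"fingers":-1},{"slide":[0,0,-0.01],"delta_rot":[0,-0.05,0],"fingers":-1}])

```text
time_s: 12.02
tcp_pos: [0.3535, -0.2491, 0.1171]
eef_rot: [180.0, 11.9, 5.3]
contact_force: [1.1, -0.7, -0.5]
gripper_width: 0.0156
gripper_force: 40.0
```

Call:
play_rows(rows=[{"slide":[-0.01,0,-0.03],"delta_rot":[0,-0.28,0],"fingers":-1},{"slide":[0,0,-0.03],"delta_rot":[0,-0.27,0],"fingers":-1},{"slide":[0,0,-0.03],"delta_rot":[0,-0.27,0],"fingers":-1},{"slide":[0,0,-0.03],"delta_rot":[0,-0.28,0],"fingers":-1},{"slide":[0,0,-0.03],"delta_rot":[0,-0.27,0],"fingers":-1},{"slide":[0,0,-0.03],"delta_rot":[0,-0.27,0],"fingers":-1},{"slide":[-0.01,0,-0.03],"delta_rot":[0,-0.27,0],"fingers":-1},{"slide":[0,0,-0.03],"delta_rot":[0,-0.28,0],"fingers":-1}])

```text
time_s: 13.02
tcp_pos: [0.3593, -0.2484, 0.1527]
eef_rot: [-180.0, 22.1, 5.3]
contact_force: [-0.2, -0.2, -3.4]
gripper_width: 0.0161
gripper_force: 40.0
```

Call:
play_rows(rows=[{"slide":[0,0,-0.03],"delta_rot":[0,-0.27,0],"fingers":-1},{"slide":[0,0,-0.03],"delta_rot":[0,-0.27,0],"fingers":-1},{"slide":[0,0,-0.03],"delta_rot":[0,-0.27,0],"fingers":-1},{"slide":[-0.01,0,-0.03],"delta_rot":[0,-0.28,0],"fingers":-1},{"slide":[0,0,-0.03],"delta_rot":[0,-0.27,0],"fingers":-1},{"slide":[0,0,-0.03],"delta_rot":[0,-0.27,0],"fingers":-1},{"slide":[0,0,-0.03],"delta_rot":[0,-0.28,0],"fingers":-1},{"slide":[0,0,-0.03],"delta_rot":[0,-0.27,0],"fingers":-1}])

```text
time_s: 14.02
tcp_pos: [0.3742, -0.2472, 0.1856]
eef_rot: [180.0, 32.1, 5.3]
contact_force: [0.3, 1.2, -1.7]
gripper_width: 0.0157
gripper_force: 40.0
```

Run:
```python
from h import *
print(r.get_state()['joints'].round(1))
a=cam('top');b=cam('side')
i=[cv2.resize(a['image'][160:300,320:440],(390,455)),cv2.resize(b['image'][120:240,270:390],(400,455))]
cv2.imwrite('pics/t3.png',np.hstack(i))
```

```text
[ -3.7  19.7 -16.2   4.8 -85.8  97.3]
```

View pics/t3.png

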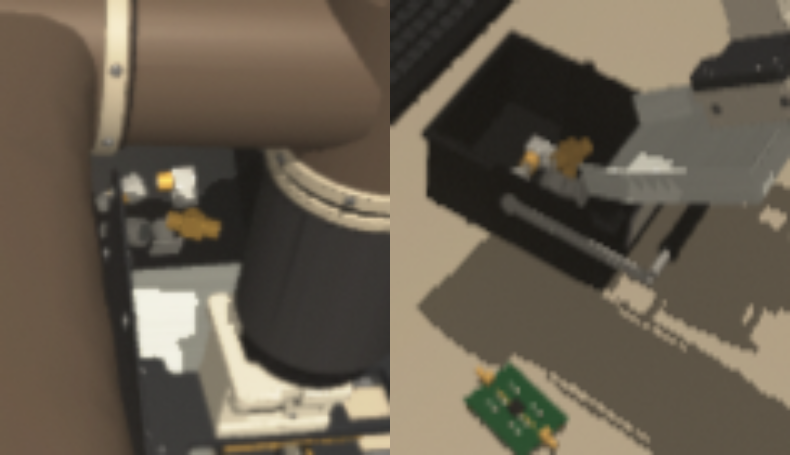

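The left (top) part shows adapters in the caddy around (130–210, 180–235), and the bright tray floor visible below is clear. The right (side) part shows them piled in the caddy at (540–590, 150–190). I'll tilt a bit further to be sure, then return.

Call:
play_rows(rows=[{"slide":[0,0,-0.04],"delta_rot":[0,-0.44,0],"fingers":-1},{"slide":[0,0,-0.04],"delta_rot":[0,-0.44,0],"fingers":-1},{"slide":[0,0,-0.04],"delta_rot":[0,-0.44,0],"fingers":-1},{"slide":[0,0,-0.04],"delta_rot":[0,-0.44,0],"fingers":-1},{"slide":[0,0,0],"delta_rot":[0,0,0],"fingers":-1},{"slide":[0,0,0],"delta_rot":[0,0,0],"fingers":-1}])

```text
time_s: 14.88
tcp_pos: [0.3874, -0.2458, 0.2048]
eef_rot: [-180.0, 40.0, 5.3]
contact_force: [0.6, -0.2, -1.5]
gripper_width: 0.0158
gripper_force: 40.0
```

Run:
```python
from h import *
s=r.get_state();p0=np.array(s['tcp_pos']);th0=s['eef_rot'][1];print(p0,th0)
m0=p0+trayR(5.3,th0).apply([.207,0,.0145]);print(m0)
P=[]
for k in range(1,13):
    q=mj(k/12);P.append(mouthpose(m0+np.array([0,0,.13-m0[2]])*q,5.3,th0*(1-q)))
A=P[-1][0];B=np.array([.4916,.2569,.10])
for k in range(1,22):
    q=mj(k/21);P.append((A+(B-A)*q+np.array([.05*4*q*(1-q),0,0]),trayR(5.3-13.1*q,0)*rot(180,0,0)))
for k in range(1,8):
    q=mj(k/7);P.append((B+[0,0,-.080*q],trayR(-7.8,0)*rot(180,0,0)))
plan(P,-1)
```

```text
[ 0.38735014 -0.24582441  0.20475387] 40.04810253899471
[ 0.55442197 -0.23032562  0.08266357]Traceback (most recent call last):
  File "<stdin>", line 12, in <module>
  File "h.py", line 27, in plan
    assert abs(sl).max()<=.41 and abs(dr).max()<=1,(sl,dr)
           ^^^^^^^^^^^^^^^^^^^^^^^^^^^^^^^^^^^^^^^
AssertionError: (array([-0.01, -0.  ,  0.09]), array([0. , 1.2, 0. ]))
```

Run:
```python
from h import *
s=r.get_state();p0=np.array(s['tcp_pos']);th0=s['eef_rot'][1]
m0=p0+trayR(5.3,th0).apply([.207,0,.0145])
P=[]
for k in range(1,13):
    q=k/12;P.append(mouthpose(m0+np.array([0,0,.13-m0[2]])*q,5.3,th0*(1-q)))
A=P[-1][0];B=np.array([.4916,.2569,.10])
for k in range(1,22):
    q=mj(k/21);P.append((A+(B-A)*q+np.array([.05*4*q*(1-q),0,0]),trayR(5.3-13.1*q,0)*rot(180,0,0)))
for k in range(1,8):
    q=mj(k/7);P.append((B+[0,0,-.080*q],trayR(-7.8,0)*rot(180,0,0)))
plan(P,-1)
```

```text
[{"slide":[-0.01, 0.0, 0.06],"delta_rot":[-0.01, 0.73, -0.01],"fingers":-1},{"slide":[-0.01, 0.0, 0.06],"delta_rot":[0.0, 0.73, 0.0],"fingers":-1},{"slide":[0.0, 0.0, 0.06],"delta_rot":[0.0, 0.72, 0.0],"fingers":-1},{"slide":[-0.01, 0.0, 0.05],"delta_rot":[0.0, 0.73, 0.0],"fingers":-1},{"slide":[0.0, 0.0, 0.06],"delta_rot":[0.0, 0.73, 0.0],"fingers":-1},{"slide":[0.0, 0.0, 0.06],"delta_rot":[0.0, 0.73, 0.0],"fingers":-1},{"slide":[-0.01, 0.0, 0.05],"delta_rot":[0.0, 0.73, 0.0],"fingers":-1},{"slide":[0.0, 0.0, 0.06],"delta_rot":[0.0, 0.72, 0.0],"fingers":-1}]
[{"slide":[0.01, 0.0, 0.05],"delta_rot":[0.0, 0.73, 0.0],"fingers":-1},{"slide":[0.0, 0.0, 0.06],"delta_rot":[0.0, 0.73, 0.0],"fingers":-1},{"slide":[0.0, 0.0, 0.05],"delta_rot":[0.0, 0.73, 0.0],"fingers":-1},{"slide":[0.01, 0.0, 0.06],"delta_rot":[0.0, 0.73, 0.0],"fingers":-1},{"slide":[0.0, 0.0, 0.0],"delta_rot":[0.0, 0.0, 0.01],"fingers":-1},{"slide":[0.02, -0.02, 0.0],"delta_rot":[0.0, 0.0, 0.02],"fingers":-1},{"slide":[0.04, -0.05, 0.0],"delta_rot":[0.0, 0.0, 0.04],"fingers":-1},{"slide":[0.07, -0.09, 0.0],"delta_rot":[0.0,
[... 1023 characters left out ...]
fingers":-1},{"slide":[-0.02, -0.06, 0.0],"delta_rot":[0.0, 0.0, 0.04],"fingers":-1},{"slide":[0.0, -0.02, 0.0],"delta_rot":[0.0, 0.0, 0.02],"fingers":-1}]
[{"slide":[0.0, 0.0, 0.0],"delta_rot":[0.0, 0.0, 0.0],"fingers":-1},{"slide":[0.0, 0.0, 0.01],"delta_rot":[0.0, 0.0, 0.0],"fingers":-1},{"slide":[0.0, 0.0, 0.07],"delta_rot":[0.0, 0.0, 0.0],"fingers":-1},{"slide":[0.0, 0.0, 0.12],"delta_rot":[0.0, 0.0, 0.0],"fingers":-1},{"slide":[0.0, 0.0, 0.14],"delta_rot":[0.0, 0.0, 0.0],"fingers":-1},{"slide":[0.0, 0.0, 0.12],"delta_rot":[0.0, 0.0, 0.0],"fingers":-1},{"slide":[0.0, 0.0, 0.06],"delta_rot":[0.0, 0.0, 0.0],"fingers":-1},{"slide":[0.0, 0.0, 0.01],"delta_rot":[0.0, 0.0, 0.0],"fingers":-1}]
```

Call:
play_rows(rows=[{"slide":[-0.01,0,0.06],"delta_rot":[-0.01,0.73,-0.01],"fingers":-1},{"slide":[-0.01,0,0.06],"delta_rot":[0,0.73,0],"fingers":-1},{"slide":[0,0,0.06],"delta_rot":[0,0.72,0],"fingers":-1},{"slide":[-0.01,0,0.05],"delta_rot":[0,0.73,0],"fingers":-1},{"slide":[0,0,0.06],"delta_rot":[0,0.73,0],"fingers":-1},{"slide":[0,0,0.06],"delta_rot":[0,0.73,0],"fingers":-1},{"slide":[-0.01,0,0.05],"delta_rot":[0,0.73,0],"fingers":-1},{"slide":[0,0,0.06],"delta_rot":[0,0.72,0],"fingers":-1}])

```text
time_s: 15.88
tcp_pos: [0.3495, -0.2494, 0.1482]
eef_rot: [180.0, 13.2, 5.3]
contact_force: [1.1, 0.0, -0.7]
gripper_width: 0.0158
gripper_force: 40.0
```

Call:
play_rows(rows=[{"slide":[0.01,0,0.05],"delta_rot":[0,0.73,0],"fingers":-1},{"slide":[0,0,0.06],"delta_rot":[0,0.73,0],"fingers":-1},{"slide":[0,0,0.05],"delta_rot":[0,0.73,0],"fingers":-1},{"slide":[0.01,0,0.06],"delta_rot":[0,0.73,0],"fingers":-1},{"slide":[0,0,0],"delta_rot":[0,0,0.01],"fingers":-1},{"slide":[0.02,-0.02,0],"delta_rot":[0,0,0.02],"fingers":-1},{"slide":[0.04,-0.05,0],"delta_rot":[0,0,0.04],"fingers":-1},{"slide":[0.07,-0.09,0],"delta_rot":[0,0,0.08],"fingers":-1}])

```text
time_s: 16.88
tcp_pos: [0.3662, -0.2234, 0.115]
eef_rot: [180.0, 0.1, 4.6]
contact_force: [-0.4, -1.0, -2.2]
gripper_width: 0.016
gripper_force: 40.0
```

Call:
play_rows(rows=[{"slide":[0.1,-0.13,0],"delta_rot":[0,0,0.12],"fingers":-1},{"slide":[0.11,-0.17,0.01],"delta_rot":[0,0,0.15],"fingers":-1},{"slide":[0.13,-0.22,0.01],"delta_rot":[0,0,0.18],"fingers":-1},{"slide":[0.14,-0.24,0],"delta_rot":[0,0,0.22],"fingers":-1},{"slide":[0.12,-0.28,0.01],"delta_rot":[0,0,0.24],"fingers":-1},{"slide":[0.11,-0.29,0.01],"delta_rot":[0,0,0.25],"fingers":-1},{"slide":[0.08,-0.31,0.01],"delta_rot":[0,0,0.25],"fingers":-1},{"slide":[0.05,-0.29,0.01],"delta_rot":[0,0,0.25],"fingers":-1}])

```text
time_s: 17.88
tcp_pos: [0.4855, 0.0728, 0.1058]
eef_rot: [180.0, 0.0, -3.0]
contact_force: [0.9, 0.5, -0.9]
gripper_width: 0.0158
gripper_force: 40.0
```

Call:
play_rows(rows=[{"slide":[0.03,-0.28,0.01],"delta_rot":[0,0,0.24],"fingers":-1},{"slide":[0,-0.26,0.01],"delta_rot":[0,0,0.21],"fingers":-1},{"slide":[-0.01,-0.22,0],"delta_rot":[0,0,0.19],"fingers":-1},{"slide":[-0.02,-0.18,0.01],"delta_rot":[0,0,0.15],"fingers":-1},{"slide":[-0.02,-0.13,0],"delta_rot":[0,0,0.12],"fingers":-1},{"slide":[-0.02,-0.09,0.01],"delta_rot":[0,0,0.08],"fingers":-1},{"slide":[-0.02,-0.06,0],"delta_rot":[0,0,0.04],"fingers":-1},{"slide":[0,-0.02,0],"delta_rot":[0,0,0.02],"fingers":-1}])

```text
time_s: 18.88
tcp_pos: [0.4918, 0.257, 0.0998]
eef_rot: [180.0, 0.0, -7.8]
contact_force: [0.3, 0.1, -2.5]
gripper_width: 0.0156
gripper_force: 40.0
```

Call:
play_rows(rows=[{"slide":[0,0,0],"delta_rot":[0,0,0],"fingers":-1},{"slide":[0,0,0.01],"delta_rot":[0,0,0],"fingers":-1},{"slide":[0,0,0.07],"delta_rot":[0,0,0],"fingers":-1},{"slide":[0,0,0.12],"delta_rot":[0,0,0],"fingers":-1},{"slide":[0,0,0.14],"delta_rot":[0,0,0],"fingers":-1},{"slide":[0,0,0.12],"delta_rot":[0,0,0],"fingers":-1},{"slide":[0,0,0.06],"delta_rot":[0,0,0],"fingers":-1},{"slide":[0,0,0.01],"delta_rot":[0,0,0],"fingers":-1}])

```text
time_s: 19.88
tcp_pos: [0.4917, 0.2562, 0.0196]
eef_rot: [179.9, 0.1, -7.8]
contact_force: [-0.4, 0.1, -1.3]
gripper_width: 0.0158
gripper_force: 40.0
```

Call:
play_rows(rows=[{"slide":[0,0,0.01],"delta_rot":[0,0,0],"fingers":-1},{"slide":[0,0,0.005],"delta_rot":[0,0,0],"fingers":-1},{"slide":[0,0,0],"delta_rot":[0,0,0],"fingers":0},{"slide":[0,0,0],"delta_rot":[0,0,0],"fingers":0},{"slide":[0,0,0],"delta_rot":[0,0,0],"fingers":0},{"slide":[0,0,-0.1],"delta_rot":[0,0,0],"fingers":0},{"slide":[0,0,-0.3],"delta_rot":[0,0,0],"fingers":0},{"slide":[0,0,-0.4],"delta_rot":[0,0,0],"fingers":0}])

```text
time_s: 20.88
tcp_pos: [0.4914, 0.256, 0.1393]
eef_rot: [179.9, 0.1, -7.8]
contact_force: [1.5, 1.2, -0.3]
gripper_width: 0.0438
gripper_force: 0.0
```

Run:
```python
from h import *
a=cam('top');im=a['image'];g=im.max(2)
x0,y0,x1,y1=350,266,408,285
m=np.zeros_like(g);m[y0:y1,x0:x1]=(g[y0:y1,x0:x1]<85)*255
cs=max(cv2.findContours(m,0,2)[0],key=cv2.contourArea);R=cv2.minAreaRect(cs);print(R,ray(a,[R[0]],.055))
b=cam('side');g=b['image'].max(2)
x0,y0,x1,y1=350,160,375,195
m=np.zeros_like(g);m[y0:y1,x0:x1]=(g[y0:y1,x0:x1]<85)*255
C=cv2.findContours(m,0,2)[0]
if C:
  cs=max(C,key=cv2.contourArea);R=cv2.minAreaRect(cs);print(R,ray(b,[R[0]],.055))
cv2.imwrite('pics/t4.png',np.hstack([cv2.resize(im[170:290,320:440],(400,400)),cv2.resize(im[170:290,150:270],(400,400))]))
s=r.get_state();A=np.array(s['tcp_pos']);B=np.array([.4626,-.2392,.16])
P=[]
for k in range(1,25):
    q=mj(k/24);w=k/24;P.append((A+(B-A)*q+np.array([.06*4*q*(1-q),0,.03*4*q*(1-q)]),rot(180,0,-7.8-76.9*w)))
plan(P,-.15)
```

```text
((379.46466064453125, 274.0411376953125), (5.675540924072266, 41.41611099243164), 85.60128784179688) [[ 0.46836422 -0.23891348  0.055     ]]
((362.0, 177.0), (34.0, 24.0), 90.0) [[ 0.46122329 -0.23448157  0.055     ]]
[{"slide":[0.0, 0.0, 0.0],"delta_rot":[-0.11, -0.1, 0.72],"fingers":-0.15},{"slide":[0.01, 0.02, 0.0],"delta_rot":[0.0, 0.0, 0.7],"fingers":-0.15},{"slide":[0.02, 0.03, -0.01],"delta_rot":[0.0, 0.0, 0.7],"fingers":-0.15},{"slide":[0.05, 0.05, -0.02],"delta_rot":[0.0, 0.0, 0.7],"fingers":-0.15},{"slide":[0.06, 0.08, -0.02],"delta_rot":[0.0, 0.0, 0.7],"fingers":-0.15},{"slide":[0.1, 0.1, -0.03],"delta_rot":[0.0, 0.0, 0.7],"fingers":-0.15},{"slide":[0.11, 0.12, -0.04],"delta_rot":[0.0, 0.0, 0.7],"fingers":-0.15},{"slide":[0.14, 0.14, -0.03],"delta_rot":[0.0, 0.0, 0.69],"fingers":-0.15}]
[{"slide":[0.15, 0.16, -0.04],"delta_rot":[0.0, 0.0, 0.7],"fingers":-0.15},{"slide":[0.16, 0.18, -0.02],"delta_rot":[0.0, 0.0, 0.7],"fingers":-0.15},{"slide":[0.17, 0.18, -0.02],"delta_rot":[0.0, 0.0, 0.7],"fingers":-0.15},{"slide":[0.18, 0.2, -0.02],"delta_rot":[0.0, 0.0, 0.7],"fingers":-0
[... 178 characters left out ...]
delta_rot":[0.0, 0.0, 0.7],"fingers":-0.15},{"slide":[0.14, 0.18, 0.02],"delta_rot":[0.0, 0.0, 0.7],"fingers":-0.15}]
[{"slide":[0.13, 0.16, 0.03],"delta_rot":[0.0, 0.0, 0.7],"fingers":-0.15},{"slide":[0.11, 0.14, 0.02],"delta_rot":[0.0, 0.0, 0.7],"fingers":-0.15},{"slide":[0.09, 0.11, 0.03],"delta_rot":[0.0, 0.0, 0.69],"fingers":-0.15},{"slide":[0.07, 0.08, 0.01],"delta_rot":[0.0, 0.0, 0.7],"fingers":-0.15},{"slide":[0.05, 0.05, 0.02],"delta_rot":[0.0, 0.0, 0.7],"fingers":-0.15},{"slide":[0.03, 0.03, 0.0],"delta_rot":[0.0, 0.0, 0.7],"fingers":-0.15},{"slide":[0.02, 0.01, 0.01],"delta_rot":[0.0, 0.0, 0.7],"fingers":-0.15},{"slide":[0.0, 0.0, 0.0],"delta_rot":[0.0, 0.0, 0.7],"fingers":-0.15}]
```

View pics/t4.png

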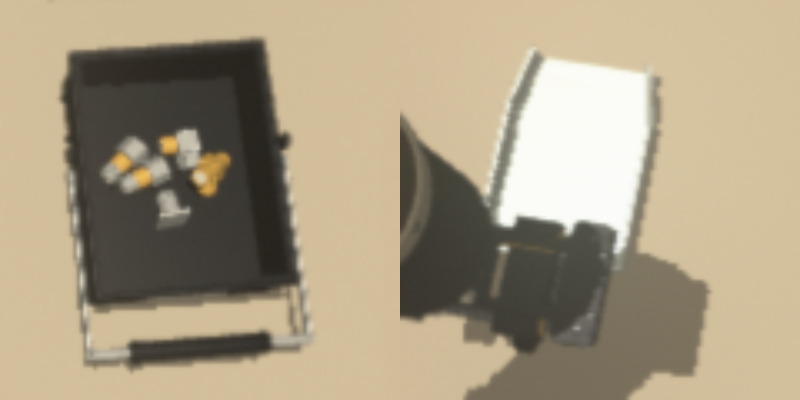

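All five adapters lie in the caddy (crop 100–230, 130–230). The tray is empty and flat on the bench, and the crossbar is unmoved. Next I go to the handle.

Call:
play_rows(rows=[{"slide":[0,0,0],"delta_rot":[0,0,0.72],"fingers":-0.15},{"slide":[0.01,0.02,0],"delta_rot":[0,0,0.7],"fingers":-0.15},{"slide":[0.02,0.03,-0.01],"delta_rot":[0,0,0.7],"fingers":-0.15},{"slide":[0.05,0.05,-0.02],"delta_rot":[0,0,0.7],"fingers":-0.15},{"slide":[0.06,0.08,-0.02],"delta_rot":[0,0,0.7],"fingers":-0.15},{"slide":[0.1,0.1,-0.03],"delta_rot":[0,0,0.7],"fingers":-0.15},{"slide":[0.11,0.12,-0.04],"delta_rot":[0,0,0.7],"fingers":-0.15},{"slide":[0.14,0.14,-0.03],"delta_rot":[0,0,0.69],"fingers":-0.15}])

```text
time_s: 21.98
tcp_pos: [0.5258, 0.1511, 0.1613]
eef_rot: [-180.0, 0.0, -33.7]
contact_force: [0.3, 0.2, 0.6]
gripper_width: 0.0369
gripper_force: 0.0
```

Call:
play_rows(rows=[{"slide":[0.15,0.16,-0.04],"delta_rot":[0,0,0.7],"fingers":-0.15},{"slide":[0.16,0.18,-0.02],"delta_rot":[0,0,0.7],"fingers":-0.15},{"slide":[0.17,0.18,-0.02],"delta_rot":[0,0,0.7],"fingers":-0.15},{"slide":[0.18,0.2,-0.02],"delta_rot":[0,0,0.7],"fingers":-0.15},{"slide":[0.16,0.2,0],"delta_rot":[0,0,0.7],"fingers":-0.15},{"slide":[0.17,0.19,0.01],"delta_rot":[0,0,0.7],"fingers":-0.15},{"slide":[0.15,0.19,0.01],"delta_rot":[0,0,0.7],"fingers":-0.15},{"slide":[0.14,0.18,0.02],"delta_rot":[0,0,0.7],"fingers":-0.15}])

```text
time_s: 22.98
tcp_pos: [0.5049, -0.139, 0.17]
eef_rot: [-180.0, -0.0, -59.4]
contact_force: [-0.0, 0.2, -0.3]
gripper_width: 0.037
gripper_force: 0.0
```

Call:
play_rows(rows=[{"slide":[0.13,0.16,0.03],"delta_rot":[0,0,0.7],"fingers":-0.15},{"slide":[0.11,0.14,0.02],"delta_rot":[0,0,0.7],"fingers":-0.15},{"slide":[0.09,0.11,0.03],"delta_rot":[0,0,0.69],"fingers":-0.15},{"slide":[0.07,0.08,0.01],"delta_rot":[0,0,0.7],"fingers":-0.15},{"slide":[0.05,0.05,0.02],"delta_rot":[0,0,0.7],"fingers":-0.15},{"slide":[0.03,0.03,0],"delta_rot":[0,0,0.7],"fingers":-0.15},{"slide":[0.02,0.01,0.01],"delta_rot":[0,0,0.7],"fingers":-0.15},{"slide":[0,0,0],"delta_rot":[0,0,0.7],"fingers":-0.15}])

```text
time_s: 23.98
tcp_pos: [0.4582, -0.2421, 0.1516]
eef_rot: [180.0, 0.0, -85.0]
contact_force: [0.1, 0.4, -0.3]
gripper_width: 0.0377
gripper_force: 0.0
```

Run:
```python
from h import *
s=r.get_state();print(s['joints'].round(1),s['tcp_pos'],s['eef_rot'],s['gripper_width'])
c=cam('wrist');im=c['image'].copy()
e=np.array([np.cos(np.radians(5.3)),np.sin(np.radians(5.3)),0]);n=np.array([-e[1],e[0],0]);g=np.array([.4684,-.2389,.055])
for X in (g,g+n*.055,g-n*.055,g+e*.04+[0,0,.02]):
    u=proj(c,X)[0];print(u);cv2.circle(im,tuple(int(v) for v in u),2,(0,0,255),-1)
cv2.imwrite('pics/w2.png',im)
```

```text
[ -6.1   9.5 -25.    0.  -55.5  11.1] [ 0.45822359 -0.24210911  0.15158951] [ 1.79971983e+02  1.06850751e-03 -8.49908568e+01] 0.03769499185884162
[264.63217989 209.78592502]
[265.48347238 264.13589005]
[263.69591575 148.75331545]
[216.69799949 216.89562035]
```

View pics/w2.png

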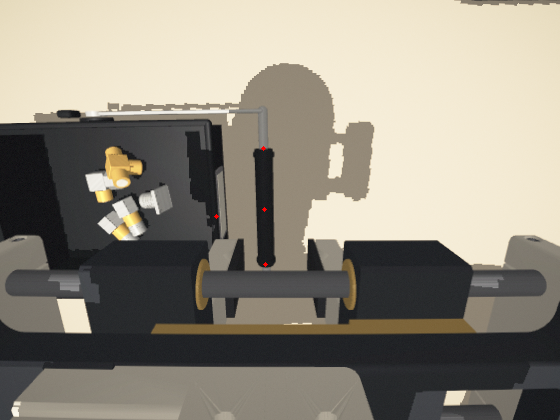

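Wrist view: the crossbar at (264,150)–(264,265) coincides with the prediction. It sits left of the finger middle, so I'll shift about 5 mm toward the caddy before descending.

Call:
play_rows(rows=[{"slide":[-0.015,-0.033,0.05],"delta_rot":[0,0,0],"fingers":-0.15},{"slide":[0,0,0.15],"delta_rot":[0,0,0],"fingers":-0.15},{"slide":[0,0,0.2],"delta_rot":[0,0,0],"fingers":-0.15},{"slide":[0,0,0.2],"delta_rot":[0,0,0],"fingers":-0.15},{"slide":[0,0,0.15],"delta_rot":[0,0,0],"fingers":-0.15},{"slide":[0,0,0.01],"delta_rot":[0,0,0],"fingers":-0.15},{"slide":[0,0,0],"delta_rot":[0,0,0],"fingers":-0.15}], squeeze=6)

```text
time_s: 24.9
tcp_pos: [0.4634, -0.2392, 0.038]
eef_rot: [180.0, -0.0, -84.7]
contact_force: [0.6, -0.5, 0.5]
gripper_width: 0.037
gripper_force: 0.0
```

Call:
play_rows(rows=[{"slide":[0,-0.015,0],"delta_rot":[0,0,0],"fingers":-0.4},{"slide":[0,-0.02,0],"delta_rot":[0,0,0],"fingers":-0.4},{"slide":[0,0,0],"delta_rot":[0,0,0],"fingers":-0.4},{"slide":[0,0,0],"delta_rot":[0,0,0],"fingers":-1},{"slide":[0,0,0],"delta_rot":[0,0,0],"fingers":-1},{"slide":[0,0,0],"delta_rot":[0,0,0],"fingers":-1}])

```text
time_s: 25.65
tcp_pos: [0.4679, -0.2388, 0.0377]
eef_rot: [179.9, 0.0, -84.8]
contact_force: [-0.8, 0.4, 1.8]
gripper_width: 0.0153
gripper_force: 6.0
```

Run:
```python
from h import *
s=r.get_state();p=np.array(s['tcp_pos']);print(p,s['eef_rot'],s['gripper_width'],s['gripper_force'],s['contact_force'])
e=np.array([np.cos(np.radians(5.3)),np.sin(np.radians(5.3)),0]);z=np.array([0,0,1.]);R0=Ro.from_euler('xyz',s['eef_rot'],degrees=True)
P=[]
for k in range(1,33):
    f=1.75*mj(k/32)*.5+1.75*(k/32)*.5; P.append((p+.14*((1-np.cos(f))*e+np.sin(f)*z),R0))
plan(P,-1,d=3)
```

```text
[ 0.46787917 -0.23876244  0.03766298] [ 1.79949285e+02  4.17067706e-03 -8.47890109e+01] 0.015341325989991165 5.999640449881554 [-0.78151646  0.40614844  1.80222589]
[{"slide":[0.0, 0.0, -0.026],"delta_rot":[0.0, 0.0, 0.0],"fingers":-1},{"slide":[0.0, -0.001, -0.027],"delta_rot":[0.0, 0.0, 0.0],"fingers":-1},{"slide":[0.0, -0.003, -0.029],"delta_rot":[0.0, 0.0, 0.0],"fingers":-1},{"slide":[0.0, -0.003, -0.033],"delta_rot":[0.0, 0.0, 0.0],"fingers":-1},{"slide":[0.0, -0.005, -0.036],"delta_rot":[0.0, 0.0, 0.0],"fingers":-1},{"slide":[0.0, -0.008, -0.041],"delta_rot":[0.0, 0.0, 0.0],"fingers":-1},{"slide":[0.0, -0.01, -0.044],"delta_rot":[0.0, 0.0, 0.0],"fingers":-1},{"slide":[0.0, -0.014, -0.048],"delta_rot":[0.0, 0.0, 0.0],"fingers":-1}]
[{"slide":[0.0, -0.018, -0.052],"delta_rot":[0.0, 0.0, 0.0],"fingers":-1},{"slide":[0.0, -0.023, -0.054],"delta_rot":[0.0, 0.0, 0.0],"fingers":-1},{"slide":[0.0, -0.028, -0.056],"delta_rot":[0.0, 0.0, 0.0],"fingers":-1},{"slide":[0.0, -0.034, -0.057],"delta_rot":[0.0, 0.0, 0.0],"fingers":-1},{"slide":[0.0, -0.039, -0.057],"delta_rot":[0.0, 0.0, 0.0],"
[... 697 characters left out ...]
.012],"delta_rot":[0.0, 0.0, 0.0],"fingers":-1},{"slide":[0.0, -0.054, -0.009],"delta_rot":[0.0, 0.0, 0.0],"fingers":-1}]
[{"slide":[0.0, -0.05, -0.005],"delta_rot":[0.0, 0.0, 0.0],"fingers":-1},{"slide":[0.0, -0.046, -0.003],"delta_rot":[0.0, 0.0, 0.0],"fingers":-1},{"slide":[-0.001, -0.041, 0.0],"delta_rot":[0.0, 0.0, 0.0],"fingers":-1},{"slide":[0.0, -0.037, 0.001],"delta_rot":[0.0, 0.0, 0.0],"fingers":-1},{"slide":[0.0, -0.032, 0.003],"delta_rot":[0.0, 0.0, 0.0],"fingers":-1},{"slide":[0.0, -0.03, 0.003],"delta_rot":[0.0, 0.0, 0.0],"fingers":-1},{"slide":[0.0, -0.026, 0.003],"delta_rot":[0.0, 0.0, 0.0],"fingers":-1},{"slide":[0.0, -0.026, 0.005],"delta_rot":[0.0, 0.0, 0.0],"fingers":-1}]
```

Call:
play_rows(rows=[{"slide":[0,0,-0.026],"delta_rot":[0,0,0],"fingers":-1},{"slide":[0,-0.001,-0.027],"delta_rot":[0,0,0],"fingers":-1},{"slide":[0,-0.003,-0.029],"delta_rot":[0,0,0],"fingers":-1},{"slide":[0,-0.003,-0.033],"delta_rot":[0,0,0],"fingers":-1},{"slide":[0,-0.005,-0.036],"delta_rot":[0,0,0],"fingers":-1},{"slide":[0,-0.008,-0.041],"delta_rot":[0,0,0],"fingers":-1},{"slide":[0,-0.01,-0.044],"delta_rot":[0,0,0],"fingers":-1},{"slide":[0,-0.014,-0.048],"delta_rot":[0,0,0],"fingers":-1}])

```text
time_s: 26.65
tcp_pos: [0.4739, -0.2381, 0.0805]
eef_rot: [179.9, 0.0, -84.8]
contact_force: [-5.7, -1.1, -0.0]
gripper_width: 0.0158
gripper_force: 6.0
```

Call:
play_rows(rows=[{"slide":[0,-0.018,-0.052],"delta_rot":[0,0,0],"fingers":-1},{"slide":[0,-0.023,-0.054],"delta_rot":[0,0,0],"fingers":-1},{"slide":[0,-0.028,-0.056],"delta_rot":[0,0,0],"fingers":-1},{"slide":[0,-0.034,-0.057],"delta_rot":[0,0,0],"fingers":-1},{"slide":[0,-0.039,-0.057],"delta_rot":[0,0,0],"fingers":-1},{"slide":[0,-0.044,-0.055],"delta_rot":[0,0,0],"fingers":-1},{"slide":[0,-0.05,-0.053],"delta_rot":[0,0,0],"fingers":-1},{"slide":[0,-0.054,-0.049],"delta_rot":[0,0,0],"fingers":-1}])

```text
time_s: 27.65
tcp_pos: [0.5173, -0.2343, 0.1463]
eef_rot: [179.9, -0.0, -84.8]
contact_force: [-7.0, 0.5, 5.0]
gripper_width: 0.0158
gripper_force: 6.0
```

Run:
```python
from h import *
s=r.get_state();print(s['tcp_pos'],s['contact_force'],s['moment'],s['gripper_width'])
a=cam('top');b=cam('side');w=cam('wrist')
z=np.array([0,0,1.]);e=np.array([np.cos(np.radians(5.3)),np.sin(np.radians(5.3)),0]);n=np.array([-e[1],e[0],0])
h=np.array([.4684,-.2389,.055])+.14*e
cor=[h*[1,1,0]+.075*z+sx*.1*e+sy*.08*n for sx,sy in((1,1),(1,-1),(-1,1),(-1,-1))]
bar=s['tcp_pos']+.019*z
for c in(a,b,w):
    for X in cor+[bar+.055*n,bar-.055*n]:
        u=proj(c,X)[0]
        if abs(u).max()<700: cv2.circle(c['image'],tuple(int(v) for v in u),1,(0,0,255),-1)
cv2.imwrite('pics/t5.png',np.hstack([cv2.resize(a['image'][160:290,320:440],(240,260)),cv2.resize(b['image'][110:230,260:380],(260,260)),cv2.resize(w['image'][60:320,60:340],(280,260))]))
```

```text
[ 0.51732559 -0.23433347  0.14627708] [-6.99349588  0.48947732  5.03619616] [0.22516464 2.65117831 0.00891524] 0.015849796528249523
```

View pics/t5.png

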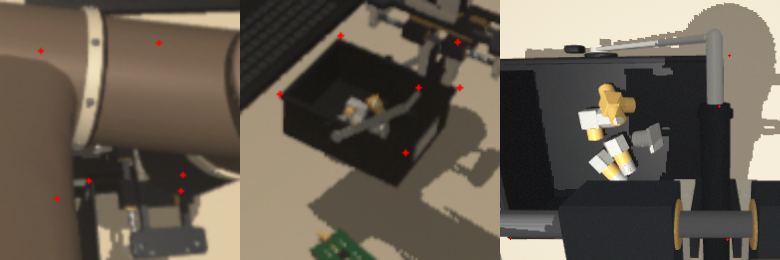

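The side part (middle) shows the handle half up. The wrist part (right) shows the crossbar where expected and the hinge boss at crop (575,47), i.e. image (135,107). Before, it was at (68,113). I'm checking numerically whether the caddy slid.

Run:
```python
from h import *
c=cam('wrist');T=np.array(c['T_tool_cam']);s=r.get_state()
def at(pos,eul,uv,z):
    M=np.eye(4);M[:3,:3]=Ro.from_euler('xyz',eul,degrees=True).as_matrix();M[:3,3]=pos
    W=np.linalg.inv(M@T);return ray(dict(c,R=W[:3,:3],t=W[:3,3]),[uv],z)[0].round(4)
p1=([.45822,-.24211,.15159],[180,0,-84.99]);p2=(s['tcp_pos'],s['eef_rot'])
print('boss',at(*p1,(68,113),.055),at(*p2,(135,107),.055))
# caddy long -y rim line: left crops
w1=cv2.imread('pics/w2.png')
for nm,im,p in(('before',w1,p1),('now',c['image'],p2)):
    g=cv2.cvtColor(im,6).astype(int)
    for col in (20,50,80,100,120,140,180):
        v=g[60:260,col]; k=np.where(v<45)[0]; k=k[k>0]
        if len(k): print(nm,col,60+k[:1],at(*p,(col,60+k[0]),.075))
```

```text
boss [ 0.6404 -0.3094  0.055 ] [ 0.6409 -0.3106  0.055 ]
before 20 [123] [ 0.6662 -0.2994  0.075 ]
before 50 [123] [ 0.6419 -0.3013  0.075 ]
before 80 [121] [ 0.6178 -0.3047  0.075 ]
before 100 [120] [ 0.6018 -0.3067  0.075 ]
before 120 [121] [ 0.5861 -0.3073  0.075 ]
before 140 [121] [ 0.5705 -0.3085  0.075 ]
before 180 [120] [ 0.5393 -0.3119  0.075 ]
now 20 [116] [ 0.721  -0.2966  0.075 ]
now 50 [119] [ 0.6977 -0.2963  0.075 ]
now 80 [119] [ 0.6743 -0.2982  0.075 ]
now 100 [119] [ 0.6588 -0.2995  0.075 ]
now 120 [118] [ 0.6434 -0.3016  0.075 ]
now 140 [106] [ 0.6278 -0.3116  0.075 ]
now 180 [117] [ 0.5977 -0.3063  0.075 ]
```

The hinge boss and rim haven't moved, so the caddy has stayed put. The small force is only a path offset, so I'll ease outward 2 mm and continue.

Call:
play_rows(rows=[{"slide":[0,-0.049,-0.054],"delta_rot":[0,0,0],"fingers":-1},{"slide":[0,-0.061,-0.042],"delta_rot":[0,0,0],"fingers":-1},{"slide":[0,-0.062,-0.036],"delta_rot":[0,0,0],"fingers":-1},{"slide":[0,-0.063,-0.029],"delta_rot":[0,0,0],"fingers":-1}])

```text
time_s: 28.35
tcp_pos: [0.5543, -0.2308, 0.17]
eef_rot: [-180.0, -0.0, -84.8]
contact_force: [-0.8, 1.4, 2.2]
gripper_width: 0.0156
gripper_force: 6.0
```

Call:
play_rows(rows=[{"slide":[0,-0.062,-0.023],"delta_rot":[0,0,0],"fingers":-1},{"slide":[0,-0.06,-0.018],"delta_rot":[0,0,0],"fingers":-1},{"slide":[0,-0.057,-0.012],"delta_rot":[0,0,0],"fingers":-1},{"slide":[0,-0.054,-0.009],"delta_rot":[0,0,0],"fingers":-1}])

```text
time_s: 28.85
tcp_pos: [0.5888, -0.2274, 0.1785]
eef_rot: [180.0, 0.0, -84.8]
contact_force: [-1.0, 3.2, 2.4]
gripper_width: 0.0157
gripper_force: 6.0
```

Call:
play_rows(rows=[{"slide":[0,-0.05,-0.003],"delta_rot":[0,0,0],"fingers":-1},{"slide":[0,-0.046,-0.001],"delta_rot":[0,0,0],"fingers":-1},{"slide":[0,-0.041,0.001],"delta_rot":[0,0,0],"fingers":-1},{"slide":[0,-0.037,0.002],"delta_rot":[0,0,0],"fingers":-1}])

```text
time_s: 29.35
tcp_pos: [0.6147, -0.2253, 0.1789]
eef_rot: [-180.0, -0.0, -84.8]
contact_force: [-0.2, 3.8, 4.9]
gripper_width: 0.0153
gripper_force: 6.0
```

Call:
play_rows(rows=[{"slide":[0,-0.032,0.003],"delta_rot":[0,0,0],"fingers":-1},{"slide":[0,-0.03,0.003],"delta_rot":[0,0,0],"fingers":-1},{"slide":[0,-0.026,0.003],"delta_rot":[0,0,0],"fingers":-1},{"slide":[0,-0.02,0.005],"delta_rot":[0,0,0],"fingers":-1},{"slide":[0,0,0],"delta_rot":[0,0,0],"fingers":-1}])

```text
time_s: 29.98
tcp_pos: [0.6307, -0.2239, 0.1766]
eef_rot: [-180.0, -0.0, -84.8]
contact_force: [1.3, 5.5, 4.8]
gripper_width: 0.0155
gripper_force: 6.0
```

Call:
play_rows(rows=[{"slide":[0,0,0],"delta_rot":[0,0,0],"fingers":0.6},{"slide":[0,0,0],"delta_rot":[0,0,0],"fingers":0.6},{"slide":[0,0,0],"delta_rot":[0,0,0],"fingers":0.6},{"slide":[0,0,0],"delta_rot":[0,0,0],"fingers":0.6},{"slide":[0,0,0],"delta_rot":[0,0,0],"fingers":0.6},{"slide":[0,0,0],"delta_rot":[0,0,0],"fingers":0.6},{"slide":[0,0,-0.05],"delta_rot":[0,0,0],"fingers":0.6},{"slide":[0,0,-0.1],"delta_rot":[0,0,0],"fingers":0.6}])

```text
time_s: 30.98
tcp_pos: [0.6299, -0.2239, 0.1995]
eef_rot: [179.9, 0.0, -84.8]
contact_force: [0.3, 0.3, 1.1]
gripper_width: 0.07
gripper_force: 0.0
```

Call:
play_rows(rows=[{"slide":[0,0,-0.2],"delta_rot":[0,0,0],"fingers":0.6},{"slide":[0,0,-0.3],"delta_rot":[0,0,0],"fingers":0.6},{"slide":[-0.1,0.05,-0.2],"delta_rot":[0,0,0],"fingers":0.6},{"slide":[-0.3,0.1,0],"delta_rot":[0,0,0],"fingers":0.6},{"slide":[-0.4,0.1,0],"delta_rot":[0,0,0],"fingers":0.6},{"slide":[-0.4,0.1,0],"delta_rot":[0,0,0],"fingers":0.6},{"slide":[-0.4,0.1,0],"delta_rot":[0,0,0],"fingers":0.6},{"slide":[-0.3,0.1,0],"delta_rot":[0,0,0],"fingers":0.6}])

```text
time_s: 31.98
tcp_pos: [0.5214, 0.0544, 0.3058]
eef_rot: [-179.9, 0.0, -84.7]
contact_force: [0.6, -0.1, 0.8]
gripper_width: 0.0702
gripper_force: 0.0
```

Run:
```python
from h import *
a=cam('top');b=cam('side')
z=np.array([0,0,1.]);e=np.array([np.cos(np.radians(5.3)),np.sin(np.radians(5.3)),0]);n=np.array([-e[1],e[0],0])
h=np.array([.4684,-.2389,.055])+.14*e
bar=h+.14*(-np.cos(1.75)*e+np.sin(1.75)*z)
for c in(a,b):
    for X in [bar+.055*n,bar-.055*n]:
        u=proj(c,X)[0];print(u);cv2.circle(c['image'],tuple(int(v) for v in u),1,(0,0,255),-1)
cv2.imwrite('pics/t6.png',np.hstack([cv2.resize(a['image'][150:300,100:450],(466*800//800,200)),cv2.resize(b['image'][90:230,250:400],(330,308))[:200]]) if 0 else np.vstack([cv2.resize(a['image'][150:290,150:450],(600,280)),np.hstack([cv2.resize(b['image'][80:220,250:400],(300,280)),cv2.resize(b['image'][200:340,150:300],(300,280))])]))
```

```text
[361.61010947 199.17825925]
[408.08876957 196.26060728]
[306.94877364 127.11126854]
[326.57626743 107.81576623]
```

View pics/t6.png

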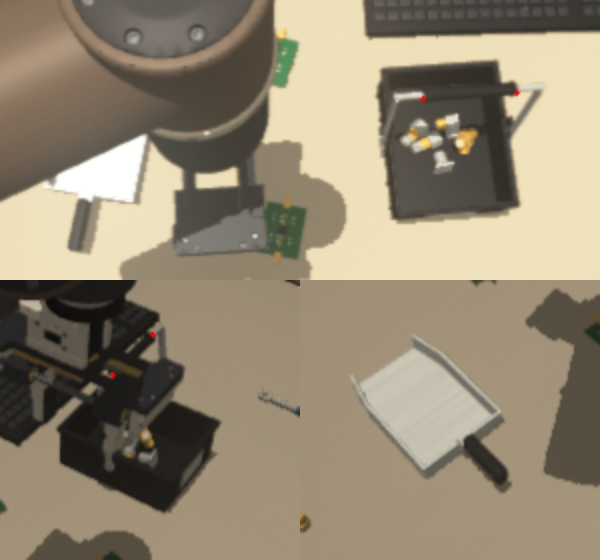

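The final picture shows the handle over at its stop: the bar at (423–517, 92) matches the predicted 1.75 rad position. All five adapters are in the caddy, the tray is empty and flat on the bench, and the gripper is clear.

```bash
python3 -c "
from plant import r
print(r.close_job())"
```

```text
the job is handed in; nothing more can be done
None
```

The job is handed in: the final pictures show all five adapters in the caddy, the empty tray flat on the bench, and the handle over at its stop, with about 32 s of the 72 s used.

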